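Snap the gear housing's end cap home with its seating tool

TASK

The teardrop-shaped end cap on the gear housing is still standing up on its clips. Take the teardrop-footed seating tool by its handle, press its foot squarely onto the cap, nose over nose, until the cap clicks fully home (use the tool, not the fingers), then lower the tool into its teardrop cut-out in the tool tray, flat on the bottom, before letting go. Leave the small round tool in its pocket and do not disturb the yellow tin, the brass weight or the relay.

Things in the scene. Friction and masses are not known exactly. Their poses are not given: they have to be found in the camera images.
- gear_housing: Grey-painted gear housing, fixed to the bench, 126 x 104 mm foot and 60 mm high, with a 3 mm aluminium teardrop seat on top (seat's upper face 63 mm above the bench). Origin: on the bench below the centre of the cap's round part. x and y level, z up; the cap's nose points along its -x.
- end_cap (a joint): How far the black teardrop end cap is pressed down, m: 0 = proud on its clips, 7 mm above its seat; 0.007 = fully home. It slides straight down only. It resists with about 11 N from the start; let go before 4.5 mm it springs back up, beyond that it snaps down by itself and stays. Its outline equals the tool's foot.
- cap_top (a point): Top face of the end cap (5 mm thick), at the centre of its round part (radius 24 mm). 75 mm above the bench while proud, 68 mm when home. It turns with the housing and moves down with the cap.
- cap_nose (a point): Top face of the end cap at the centre of its nose (8 mm radius), 30 mm from cap_top.
- seating_tool: Loose seating tool, 0.2 to 0.4 kg, standing upright on the bench, 100 mm tall. Steel foot: flat underneath, 14 mm thick, teardrop outline (24 mm radius round part, 8 mm radius nose 30 mm away; 62 x 48 mm overall), and above it a 22 mm thick stem and the handle. Origin: underside of the foot, centre of its round part, below the handle. x: away from the nose; z up along the handle.
- tool_nose (a point): Underside of the tool's foot at the centre of its nose, 30 mm from the tool's origin along its -x.
- tool_grip (a point): Where the tool is gripped: on the axis of its square black handle, 76 mm above its underside. The handle is 26 x 26 mm, its flats facing the tool's x and y, from 50 to 100 mm above the underside; below it is a round collar, 44 mm across and from 42 to 50 mm, and fingertips must stay above that.
- tool_tray: Flat grey tray with a dark rim, fixed to the bench, 112 x 147 mm, 12 mm thick (rim 13 mm), with two cut-outs 8 mm deep: a teardrop and, 68 mm beside it along -y, a round one. Origin: underside centre; z up; the teardrop's nose points along its -x.
- pocket (a point): Floor of the teardrop cut-out, 4 mm above the bench, at the centre of its round part; here the tool's origin ends up. The cut-out is 2.5 mm larger than the tool's foot all round, with a small chamfer at its mouth.
- pocket_nose (a point): Floor of the teardrop cut-out at the centre of its nose, 30 mm from pocket.
- small_tool: Small all-steel round tool, 34 mm diameter and 46 mm tall, loose and upright in the round cut-out; not needed, to be left there. Origin: centre of its underside.
- small_pocket (a point): Centre of the floor of the round cut-out, 4 mm above the bench.
- flux_tin: Bystander: round yellow tin, 54 mm diameter, 20 mm high, loose. Origin: underside centre.
- brass_weight_100: Bystander: brass knob weight, 27 mm diameter, 34 mm high, loose. Origin: underside centre.
- relay_block: Bystander: small relay block, 22 x 30 x 26 mm, loose. Origin: underside centre.
- pan_and_weight: Bystander and obstacle, fixed: round grey weighing pan, 134 mm across, on a thin post; its rim is 72 mm above the bench, between the housing and the tray. Carry the tool over it. Origin: on the pan's axis, 16 mm below the bench top.
Mind the look-alikes: they are no part of the job. Leave any orange or red look-alike of the small_tool alone.

How it is judged:
By the outcome, as a careful person would: the job done as asked, in the order asked, and still so for the second after the job is handed in, with the robot touching nothing.
It also fails if it takes over 48 s, if anything falls off the work surface, if the arm or the gripper's body presses on something with over 40 N, if the wrist force passes 120 N, or if a joint passes its speed limit or range.

ROBOT

A 6-joint arm with a two-finger parallel gripper is mounted at the origin on a cart in front of the work surface, level with it; the furniture and walls round the work are solid. World frame = base frame: x ahead of the robot, y to its left, z up, the work surface at z = 0. Lengths are in m, angles in rad, forces in N, time in s.
With the tool pointing down it reaches from about 0.325 to 0.85 m from the base axis. Payload 15.5 kg.
Tool frame: the origin (TCP) lies at the very end of the fingers, on their centre line; the grasp point (between the pads) lies 19 mm behind it; z points along the fingers, y is the line along which they close (so a half turn about z gives the same grasp; the last joint's range is limited). The gripper opens to 91 mm and grips with 3 to 60 N. Pads are 32 mm wide; open, the fingers measure 118 mm over their backs; the gripper's body (76 mm by 178 mm) begins 60 mm behind the grasp point.
Start: joints at [1.089, 0.494, 1.345, -0, 1.302, -0.096], TCP at [0.236, 0.579, 0.214] pointing down, gripper open.
Joint ranges: [-2.91, 2.91], [-0.82, 2.16], [0.22, 2.67], [-1.22, 4.37], [0.12, 2.79], [-3.08, 3.08]. Speed limits (rad/s): [1.89, 1.89, 2.57, 3.01, 3.01, 3.01].

INTERFACE

Orientations are given as a 3x3 rotation matrix whose columns are the frame's x, y, z axes.
In Python, from workcell import manip, cams gives the robot as it stands.
- The arm moves only by the tool send_rows, never from a script. Its argument "commands" is one flat list of numbers, 7 for each row, row after row: the shift along the tool's x, y, z in mm, then the turn, a rotation vector about the tool's x, y, z in degrees, then the closure in counts, from 0 (fully open) to 255 (shut). A call has 1 to 20 rows; each row is the pose to reach, as a shift and turn from the pose commanded when the call began, along the tool's axes at that moment; what a row does not reach only later rows make up. A row lasts 1/10 s, in which the tool goes at most 50 mm and 8.59 degrees, less where a joint would pass 70% of its speed; a pose out of reach is approached as far as the arm can. A call with a gripper value outside its range is refused whole. The fingers move at their own pace and stop on an object; "newtons" is the grip in N (left out, the last holds). Time passes only in rows, so rows that repeat a pose let the fingers close. It gives the time, the measured TCP pose, the force, the opening and the grip force at its end, in the units of the state.
- manip.state(): the state, without advancing time (a new reading comes with each control period).
- cams.get_image(name): name is "scene" or "top"; returns a dict with "pixels" (420x560x3 uint8, blue, green, red), "fx", "fy", "cx", "cy" (pixels), "pose" (4x4, takes a point from camera to world coordinates). Camera axes: x right, y down, z forward; pixel columns grow to the right and rows downward; lengths in m; the calibration is good to about 2 mm. A picture is of the moment at which its call begins. There is no depth.
- manip.sign_off(): hands the job in; it is judged then, once.
The state is a dict: "time": time; "joints": joint angles; "qvel": joint speeds; "joint_efforts": joint torques, N m; "eef_pos": TCP position; "orientation": TCP orientation; "force": force on the tool from outside, world axes, zero at the start; "moment": the same for the moment, N m; "gripper_width": finger opening in m; "gripper_force": force on a finger pad.
Only numpy, scipy, OpenCV 4.12 (cv2) and the standard library are available. Lean on these libraries where they do the work, as an engineer would, in place of code of your own. Each camera call takes 0.05 s, during which the arm holds its last target. There are 200 camera calls.

## Working session

There is one attempt and no reset: what is moved stays moved. The work goes in short steps, Python scripts to look and compute and a tool call to move; the robot and the scene stay as the last step left them, time stands still between calls to the robot, and variables do not carry over. Pictures are saved under pics/ and viewed, at most 10 in all, crops included, and the job is handed in when it is done.

Besides the shell and the picture viewer there is one more tool, called by a JSON object that holds its "method" and its "body", one argument or row to a line. send_rows: Moves the arm, as the interface text tells. Its arguments: {"type":"object","properties":{"commands":{"type":"array","items":{"type":"number"}},"newtons":{"type":"number"}},"required":["commands"]}

```bash
mkdir -p pics; ls; python3 - <<'E'
from workcell import manip,cams
import cv2,numpy as np
for n in("scene","top"):
    d=cams.get_image(n);cv2.imwrite(f"pics/{n}0.png",d["pixels"]);np.savez(f"pics/{n}0.npz",**d)
    print(n,d["fx"],d["fy"],d["cx"],d["cy"],np.round(d["pose"],4).tolist())
s=manip.state();print(s["time"],s["eef_pos"],s["orientation"],s["gripper_width"])
E
```

```text
pics
scene 427.26124498731633 427.26124498731633 283.29173743382006 211.48395710305516 [[0.487, -0.6102, 0.6249, -0.0925], [-0.8734, -0.3353, 0.3532, -0.3389], [-0.0059, -0.7178, -0.6963, 0.7399], [0.0, 0.0, 0.0, 1.0]]
top 531.2448976464874 531.2448976464874 286.9454928139353 216.04181322088257 [[0.0065, -0.9813, 0.1921, 0.2805], [-0.9999, -0.009, -0.0122, 0.0115], [0.0137, -0.192, -0.9813, 1.2782], [0.0, 0.0, 0.0, 1.0]]
0.1 [0.23561348 0.57851999 0.21337248] [[-9.26112594e-01  3.77246874e-01 -5.09692650e-04]
 [ 3.77247207e-01  9.26112053e-01 -1.00524794e-03]
 [ 9.28058634e-05 -1.12325290e-03 -9.99999365e-01]] 0.09117962695578019
```

View pics/scene0.png

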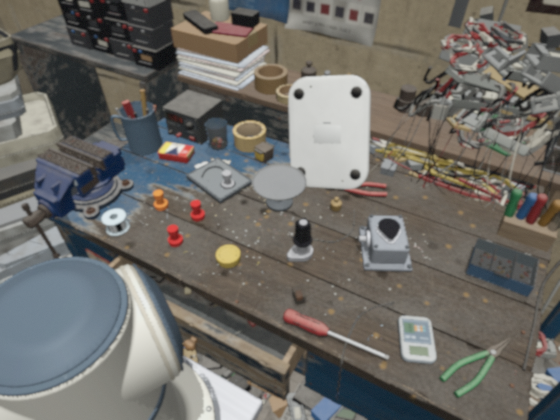

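View pics/top0.png

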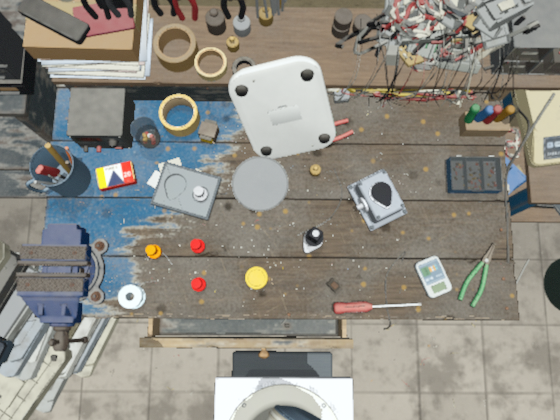

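The pictures show the black-handled seating tool at top (314,236) and scene (302,240), and the housing with its black teardrop cap at top (381,195) and scene (388,229). The tray is at top (187,190) and scene (220,178), with the pan between them.

Look-alikes for the seating tool: small steel tool (200,193), orange (153,251), red (197,246) and (198,284), and brass weight (316,170). Only the one at (314,236) has a black handle and a teardrop foot, so I choose that one and will check it in a crop.

```bash
python3 - <<'E'
import cv2,numpy as np
def crop(n,x,y,w,h,k):
    im=np.load(f"pics/{n}0.npz")["pixels"][y:y+h,x:x+w]
    o=cv2.resize(im,None,fx=k,fy=k,interpolation=cv2.INTER_CUBIC)
    for i in range(0,w):
        if (x+i)%10==0: cv2.line(o,(i*k+k//2,0),(i*k+k//2,5),(0,255,0),1);cv2.putText(o,str(x+i),(i*k-6,16),0,.35,(0,255,0))
    for j in range(0,h):
        if (y+j)%10==0: cv2.line(o,(0,j*k+k//2),(5,j*k+k//2),(0,255,0),1);cv2.putText(o,str(y+j),(6,j*k+k//2+4),0,.35,(0,255,0))
    return o
cv2.imwrite("pics/c1.png",np.vstack([np.hstack([crop("top",290,218,50,37,8),crop("top",353,170,50,37,8)]),
 np.hstack([crop("scene",278,215,50,37,8),crop("scene",362,210,50,37,8)])]))
cv2.imwrite("pics/c2.png",np.vstack([np.hstack([crop("top",148,160,80,60,5),crop("scene",182,152,80,60,5)])]))
E
```

```text
(no output)
```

View pics/c1.png

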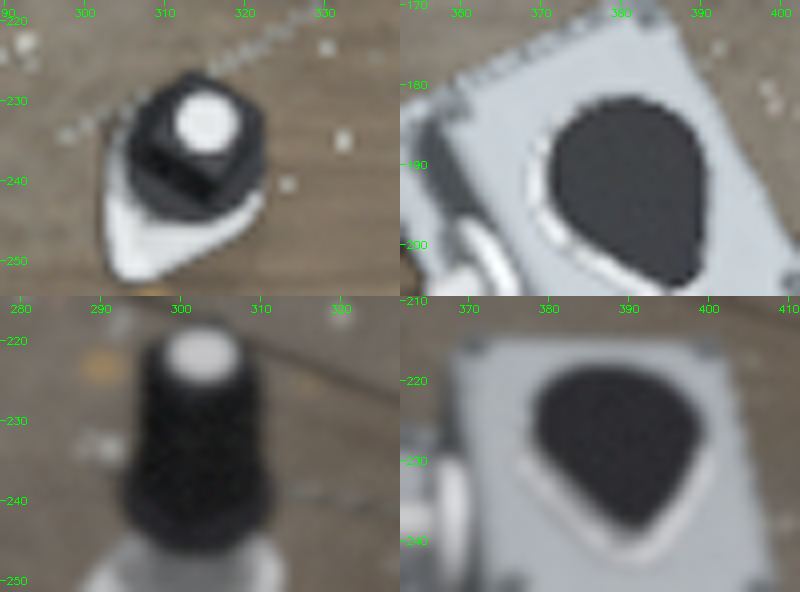

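View pics/c2.png

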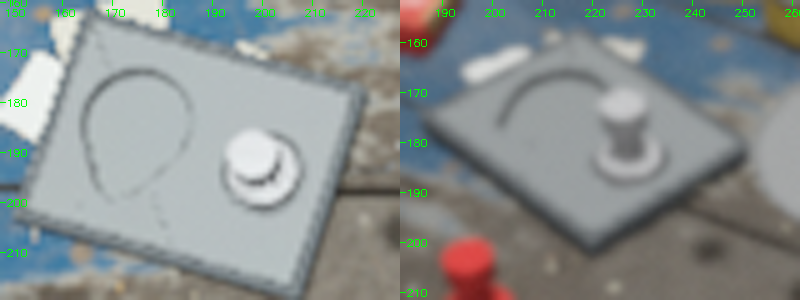

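The crops confirm the choice: a black handle with a pale circle on top (315.3,232.8) over a teardrop foot whose nose tip is near (306.5,252). The cap's nose is near (397,205), and the tray's teardrop runs round (176,174) to (172,200). Next I fit outlines.

```bash
cat > h.py <<'E'
import cv2,numpy as np
from scipy.optimize import least_squares
D={}
def load(n,f): D[n]=dict(np.load(f))
def proj(n,P):
    d=D[n];T=np.linalg.inv(d["pose"]);c=np.atleast_2d(P)@T[:3,:3].T+T[:3,3]
    return np.c_[d["fx"]*c[:,0]/c[:,2]+d["cx"],d["fy"]*c[:,1]/c[:,2]+d["cy"]]
def unproj(n,uv,z):
    d=D[n];r=d["pose"][:3,:3]@np.array([(uv[0]-d["cx"])/d["fx"],(uv[1]-d["cy"])/d["fy"],1]);o=d["pose"][:3,3]
    return o+r*(z-o[2])/r[2]
def tear(p,zs,g=0.):
    a=np.linspace(0,2*np.pi,120);u=np.c_[np.cos(a),np.sin(a)]
    q=np.vstack([u*(.024+g),u*(.008+g)+[-.03,0]]);q=cv2.convexHull(q.astype(np.float32))[:,0]
    c,s=np.cos(p[2]),np.sin(p[2]);w=q@np.array([[c,s],[-s,c]])+p[:2]
    return np.vstack([np.c_[w,np.full(len(w),z)] for z in zs])
def dist(n,P,pts):
    h=cv2.convexHull((proj(n,P)).astype(np.float32))
    return np.array([cv2.pointPolygonTest(h,(float(x),float(y)),True) for x,y in pts])
def crop2px(pts,x,y,k): return [(x+(a+.5)/k-.5,y+(b+.5)/k-.5) for a,b in pts]
def blob(n,c,t):
    g=cv2.cvtColor(D[n]["pixels"],cv2.COLOR_BGR2GRAY);k=8;x,y=c[0]-27,c[1]-24
    o=cv2.resize(g[y:y+48,x:x+54],None,fx=k,fy=k,interpolation=cv2.INTER_CUBIC)
    cs,_=cv2.findContours((o<t).astype(np.uint8),cv2.RETR_EXTERNAL,cv2.CHAIN_APPROX_NONE)
    cc=[q for q in cs if cv2.pointPolygonTest(q,(27*k,24*k),False)>0][0][::6,0]
    return crop2px(cc,x,y,k)
E
cat > fit.py <<'E'
from h import *
for n in("top","scene"): load(n,f"pics/{n}0.npz")
pr=lambda t,r:print(t,np.round(r.x[:2]*1000,1),round(np.degrees(r.x[2]),1),"rms",round(float(np.sqrt(np.mean(r.fun**2))),2))
b={"top":blob("top",(381,194),130),"scene":blob("scene",(388,229),100)}
LS=lambda f,x:least_squares(f,x,diff_step=1e-4,x_scale=[.01,.01,.3],loss="soft_l1")
for zs in((.075,.07),):
  for ns in(("top",),("scene",),("top","scene")):
    pr(f"cap {ns}",LS(lambda p:np.hstack([dist(n,tear(p,zs),b[n]) for n in ns]),[*unproj("top",(381,193),.075)[:2],.5]))
T=crop2px([(104,150),(105,200),(108,235),(115,268),(135,281),(155,273),(200,248),(240,225),(262,200)],290,218,8)
ct=crop2px([(206,122)],290,218,8)[0];cs=crop2px([(203,60)],278,215,8)[0]
print("handle top", unproj("top",ct,.1),unproj("scene",cs,.1))
f=lambda p:np.hstack([dist("top",tear(p,(0,.014)),T),2*(proj("top",[[p[0],p[1],.1]])[0]-ct)])
pr("tool",LS(f,[*unproj("top",ct,.1)[:2],.4])); 
K=crop2px([(85,130),(110,80),(140,70),(180,87),(193,120),(160,178),(120,200),(100,185)],148,160,5)
r=LS(lambda p:dist("top",tear(p,(.012,),.0028),K),[*unproj("top",(175,184),.012)[:2],-.3]);pr("pocket",r)
print("small pocket",unproj("top",crop2px([(261,169)],148,160,5)[0],.012))
C=crop2px([(92,12),(367,92),(300,298),(17,215)],148,160,5)
c=np.array([unproj("top",q,.013)[:2] for q in C]);print("tray corners",np.round(c*1000),"centre",c.mean(0),[np.linalg.norm(c[i]-c[i-1]) for i in range(4)],np.degrees([np.arctan2(*(c[i]-c[i-1])[::-1]) for i in range(4)]))
E
python3 fit.py
```

```text
cap ('top',) [ 577.3 -223.1] 26.6 rms 0.42
cap ('scene',) [ 577.  -221.8] 26.0 rms 0.97
cap ('top', 'scene') [ 577.2 -222.8] 26.6 rms 0.76
handle top [ 0.47338506 -0.0672232   0.1       ] [ 0.47385351 -0.06597137  0.1       ]
tool [474.1 -67.2] -31.2 rms 0.38
pocket [605.5 269.4] -13.2 rms 0.23
small pocket [0.5828666  0.20903769 0.012     ]
tray corners [[661. 295.]
 [622. 158.]
 [519. 188.]
 [559. 326.]] centre [0.59015854 0.24187264] [np.float64(0.10754912377573055), np.float64(0.14232839858282664), np.float64(0.10736463431717853), np.float64(0.14431851396288184)] [ -16.86470577 -106.07862612  164.1959492    73.99108892]
```

```bash
cat > go.py <<'E'
import sys,numpy as np
from workcell import manip
from scipy.spatial.transform import Rotation as R
# usage: go.py X Y Z(mm TCP) yaw(deg of closing axis)
x,y,z,w=map(float,sys.argv[1:5]);s=manip.state();A=np.array(s["orientation"]);p=np.array(s["eef_pos"])
w=np.radians(w);Y=np.array([np.cos(w),np.sin(w),0]);Z=np.array([0,0,-1.]);B=np.c_[np.cross(Y,Z),Y,Z]
print("t",round(s["time"],2),"pos",np.round(p*1e3,1),"yaw",np.degrees(np.arctan2(A[1,1],A[0,1])).round(2),"w",s["gripper_width"],"F",np.round(s["force"],1))
print("shift",np.round(A.T@(np.array([x,y,z])-p*1e3),1),"rot",np.round(np.degrees(R.from_matrix(A.T@B).as_rotvec()),1))
E
python3 go.py 474 -67 180 58.8; python3 -c "
from h import *
load('top','pics/top0.npz')
print(unproj('top',(270,156),0),unproj('top',(260,184),.072))"
```

```text
t 0.1 pos [235.6 578.5 213.4] yaw 67.84 w 0.09117962695578019 F [ 0.3 -0.4  1.1]
shift [-464.3 -507.9   33.9] rot [-0.1 -0.   9. ]
[0.68373473 0.03902065 0.        ] [0.59250811 0.05999458 0.072     ]
```

{"method": "send_rows", "body": {
  "commands": [-464,-508,10,0,0,9,0,-464,-508,10,0,0,9,0,-464,-508,10,0,0,9,0,-464,-508,10,0,0,9,0,-464,-508,10,0,0,9,0,-464,-508,10,0,0,9,0,-464,-508,10,0,0,9,0,-464,-508,10,0,0,9,0,-464,-508,10,0,0,9,0,-464,-508,10,0,0,9,0,-464,-508,10,0,0,9,0,-464,-508,10,0,0,9,0,-464,-508,10,0,0,9,0,-464,-508,10,0,0,9,0,-464,-508,10,0,0,9,0,-464,-508,34,0,0,9,0,-464,-508,34,0,0,9,0,-464,-508,34,0,0,9,0,-464,-508,34,0,0,9,0,-464,-508,34,0,0,9,0]
}}

```text
time: 2.1
eef_pos: [0.4742, -0.0664, 0.1807]
orientation: [[-0.856, 0.517, 0.001], [0.517, 0.856, -0.0], [-0.001, 0.0, -1.0]]
force: [-0.5, 0.4, 1.1]
gripper_width: 0.0911
gripper_force: 0.0
```

```bash
python3 go.py 474 -67 57 58.8
```

```text
t 2.1 pos [474.2 -66.4 180.7] yaw 58.88 w 0.0911050214838926 F [-0.5  0.4  1.1]
shift [ -0.   -0.6 123.7] rot [0.  0.1 0.1]
```

{"method": "send_rows", "body": {
  "commands": [0,-0.5,40,0,0,0,0,0,-0.5,75,0,0,0,0,0,-0.5,100,0,0,0,0,0,-0.5,118,0,0,0,0,0,-0.5,124,0,0,0,0,0,-0.5,124,0,0,0,0,0,-0.5,124,0,0,0,255,0,-0.5,124,0,0,0,255,0,-0.5,124,0,0,0,255,0,-0.5,124,0,0,0,255,0,-0.5,124,0,0,0,255,0,-0.5,124,0,0,0,255,0,-0.5,124,0,0,0,255,0,-0.5,124,0,0,0,255],
  "newtons": 45
}}

```text
time: 3.5
eef_pos: [0.4736, -0.0671, 0.0559]
orientation: [[-0.856, 0.517, -0.0], [0.517, 0.856, -0.0], [0.0, -0.0, -1.0]]
force: [0.2, -0.1, -0.1]
gripper_width: 0.0301
gripper_force: 0.0
```

```bash
python3 go.py 577.2 -222.8 160 116.6;python3 go.py 474 -67 160 58.8
```

```text
t 3.5 pos [473.6 -67.1  55.9] yaw 58.84 w 0.030114791011951237 F [ 0.2 -0.1 -0.1]
shift [-169.2  -79.6 -104.1] rot [ -0.   -0.  -57.8]
t 3.5 pos [473.6 -67.1  55.9] yaw 58.84 w 0.030114791011951237 F [ 0.2 -0.1 -0.1]
shift [  -0.3    0.3 -104.1] rot [-0. -0.  0.]
```

{"method": "send_rows", "body": {
  "commands": [0,0,0,0,0,0,255,0,0,0,0,0,0,255,0,0,0,0,0,0,255,0,0,0,0,0,0,255,0,0,-15,0,0,0,255,0,0,-40,0,0,0,255,0,0,-75,0,0,0,255,0,0,-110,0,0,0,255,0,0,-110,0,0,0,255,0,0,-110,0,0,0,255]
}}

```text
time: 4.5
eef_pos: [0.4737, -0.0671, 0.1662]
orientation: [[-0.856, 0.517, 0.001], [0.517, 0.856, -0.0], [-0.001, 0.0, -1.0]]
force: [-0.1, -0.1, -4.1]
gripper_width: 0.026
gripper_force: 45.0
```

```bash
python3 go.py 577.2 -222.8 166 116.6
```

```text
t 4.5 pos [473.7 -67.1 166.2] yaw 58.84 w 0.025952592073694665 F [-0.1 -0.1 -4.1]
shift [-169.1  -79.7    0.3] rot [ -0.    0.1 -57.8]
```

{"method": "send_rows", "body": {
  "commands": [-25,-12,0,0,0,-8,255,-50,-24,0,0,0,-16,255,-75,-36,0,0,0,-24,255,-100,-48,0,0,0,-32,255,-125,-60,0,0,0,-40,255,-150,-70,0,0,0,-48,255,-165,-78,0,0,0,-55,255,-169,-80,0,0,0,-57.8,255,-169,-80,0,0,0,-57.8,255,-169,-80,0,0,0,-57.8,255,-169,-80,0,0,0,-57.8,255]
}}

```text
time: 5.6
eef_pos: [0.5763, -0.2224, 0.1652]
orientation: [[-0.894, -0.447, -0.001], [-0.447, 0.894, 0.001], [0.001, 0.001, -1.0]]
force: [-1.2, -0.3, -3.0]
gripper_width: 0.0259
gripper_force: 45.0
```

```bash
python3 - <<'E'
from workcell import manip,cams
import cv2,numpy as np
for n in("scene","top"):
    d=cams.get_image(n);np.savez(f"pics/{n}1.npz",**d)
    x,y=(340,140) if n=="scene" else (340,150)
    o=cv2.resize(d["pixels"][y:y+110,x:x+80],None,fx=5,fy=5,interpolation=cv2.INTER_CUBIC)
    a=o if n=="scene" else np.hstack([a,o])
cv2.imwrite("pics/c3.png",a)
E
python3 go.py 577.2 -222.8 166 116.6
```

```text
t 5.7 pos [ 576.5 -222.5  165.7] yaw 116.61 w 0.025699674964830405 F [ 0.7  0.5 -3.5]
shift [-0.5 -0.6 -0.3] rot [ 0. -0.  0.]
```

View pics/c3.png

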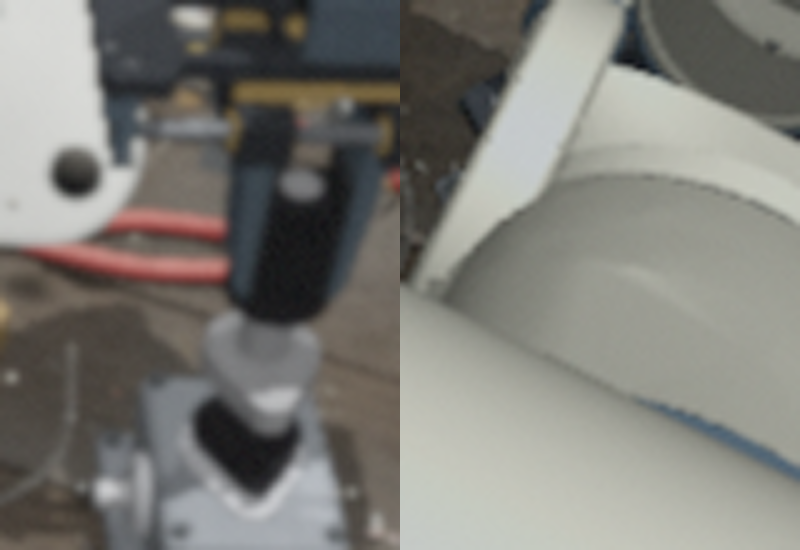

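The scene crop shows the held tool upright, its nose pointing the same way as the cap's. The top view is blocked by the arm. I measure the foot in the scene image against the cap, which was measured with the same camera.

```bash
python3 - <<'E'
from h import *
load("scene","pics/scene1.npz")
c=crop2px([(303,186)],340,140,5)[0];print("handle top",unproj("scene",c,.2098)*1000)
P=crop2px([(204,340),(211,375),(243,424),(270,436),(298,424),(317,365),(321,345)],340,140,5)
for zs in((.11,.124),):
  for free in(0,1):
    f=lambda p:dist("scene",tear([p[0],p[1],p[2] if free else np.radians(26.6)],zs),P)
    r=least_squares(f,[.577,-.222,.46],diff_step=1e-4,x_scale=[.01,.01,.3]);print(r.x[:2]*1000,np.degrees(r.x[2]),r.fun.round(2))
E
```

```text
handle top [ 576.92133829 -221.75304838  209.8       ]
[ 575.89428637 -222.17280512] 26.35605857601787 [-0.44  1.47 -0.7   0.15 -0.94  1.05  0.21]
[ 575.85034214 -221.99760182] 28.47855358037779 [-0.35  1.54 -0.9   0.08 -0.72  0.95  0.13]
```

{"method": "send_rows", "body": {
  "commands": [-0.4,-0.3,10,0,0,0,255,-0.4,-0.3,20,0,0,0,255,-0.4,-0.3,26,0,0,0,255,-0.4,-0.3,30,0,0,0,255,-0.4,-0.3,32,0,0,0,255,-0.4,-0.3,33,0,0,0,255,-0.4,-0.3,34,0,0,0,255,-0.4,-0.3,35,0,0,0,255,-0.4,-0.3,36,0,0,0,255,-0.4,-0.3,36,0,0,0,255],
  "newtons": 60
}}

```text
time: 6.7
eef_pos: [0.5775, -0.2232, 0.1303]
orientation: [[-0.894, -0.448, 0.001], [-0.448, 0.894, -0.0], [-0.0, -0.001, -1.0]]
force: [-1.2, -0.2, 3.2]
gripper_width: 0.0261
gripper_force: 60.0
```

{"method": "send_rows", "body": {
  "commands": [0,0,1,0,0,0,255,0,0,2,0,0,0,255,0,0,3,0,0,0,255,0,0,4,0,0,0,255,0,0,5,0,0,0,255,0,0,6,0,0,0,255,0,0,6.5,0,0,0,255,0,0,7,0,0,0,255,0,0,7,0,0,0,255]
}}

```text
time: 7.6
eef_pos: [0.5772, -0.2231, 0.1236]
orientation: [[-0.894, -0.448, 0.0], [-0.448, 0.894, -0.0], [-0.0, -0.0, -1.0]]
force: [-4.8, 2.1, 9.8]
gripper_width: 0.0257
gripper_force: 60.0
```

Now at the home height with load. One more millimetre makes sure of it, then I lift.

{"method": "send_rows", "body": {
  "commands": [0,0,0.7,0,0,0,255,0,0,1.2,0,0,0,255,0,0,1.2,0,0,0,255]
}}

```text
time: 7.9
eef_pos: [0.5772, -0.223, 0.1233]
orientation: [[-0.894, -0.448, 0.001], [-0.448, 0.894, -0.0], [-0.0, -0.001, -1.0]]
force: [-8.2, 2.9, 23.9]
gripper_width: 0.0256
gripper_force: 60.0
```

{"method": "send_rows", "body": {
  "commands": [0,0,-5,0,0,0,255,0,0,-20,0,0,0,255,0,0,-40,0,0,0,255,0,0,-55,0,0,0,255,0,0,-55,0,0,0,255]
}}

```text
time: 8.4
eef_pos: [0.5783, -0.2236, 0.1785]
orientation: [[-0.894, -0.448, 0.003], [-0.448, 0.894, -0.001], [-0.002, -0.003, -1.0]]
force: [1.0, 0.4, -3.3]
gripper_width: 0.0256
gripper_force: 60.0
```

```bash
python3 go.py 500 0 185 95; cat >> h.py <<'E'
E
python3 - <<'E'
from h import *
load("top","pics/top0.npz");d=D["top"]
im=cv2.resize(d["pixels"][155:225,145:230],None,fx=8,fy=8,interpolation=cv2.INTER_CUBIC)
def draw(P,c): cv2.polylines(im,[np.int32(((proj("top",P)-[145,155])+.5)*8-.5)],True,c,1)
def tray(o,yaw,px,c):
    R=np.array([[np.cos(yaw),-np.sin(yaw)],[np.sin(yaw),np.cos(yaw)]]);W=lambda q:R@np.array(q)+o
    draw(np.array([[*W((a*.056,b*.0735)),.013] for a,b in((1,1),(1,-1),(-1,-1),(-1,1))]),c)
    p=W((px,.034));draw(tear([*p,yaw],(.012,),.0025),c);q=W((px,-.034))
    a=np.linspace(0,6.28,60);draw(np.c_[q[0]+.0195*np.cos(a),q[1]+.0195*np.sin(a),np.full(60,.012)],c);return p
print(tray(np.array([.590,.242]),np.radians(-16.2),.007,(0,0,255)))
draw(tear([.6055,.2694,np.radians(-13.2)],(.012,),.0025),(255,0,0))
cv2.imwrite("pics/c4.png",im)
E
```

```text
t 8.4 pos [ 578.3 -223.6  178.5] yaw 116.64 w 0.02561369871438121 F [ 1.   0.4 -3.3]
shift [-30.3 234.9  -7.1] rot [-0.1  0.1 21.6]
[0.60620775 0.27269705]
```

View pics/c4.png

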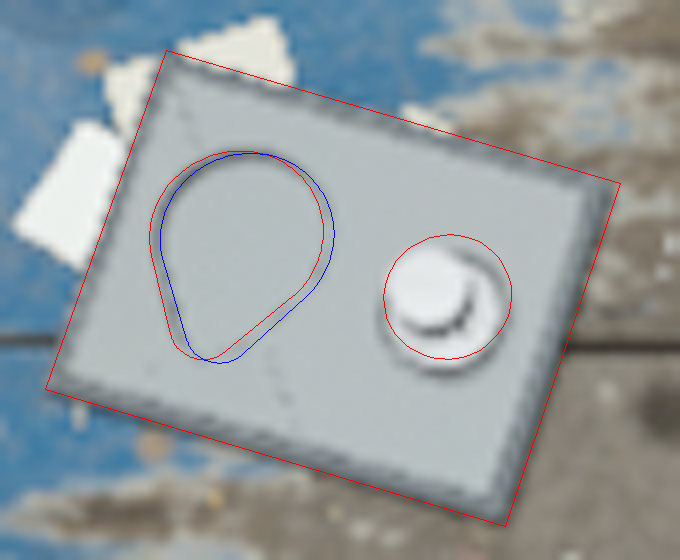

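The outer rim fit is good. The blue teardrop follows the dark arc better than the red one. I take one contrast-stretched close-up to settle it.

```bash
python3 - <<'E'
from h import *
load("top","pics/top0.npz");d=D["top"]
g=cv2.cvtColor(d["pixels"],cv2.COLOR_BGR2GRAY)[168:212,158:212].astype(float)
g=np.clip((g-130)/(200-130)*255,0,255).astype(np.uint8)
o=cv2.resize(g,None,fx=13,fy=13,interpolation=cv2.INTER_CUBIC);cv2.imwrite("pics/c5.png",o)
E
```

```text
(no output)
```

View pics/c5.png

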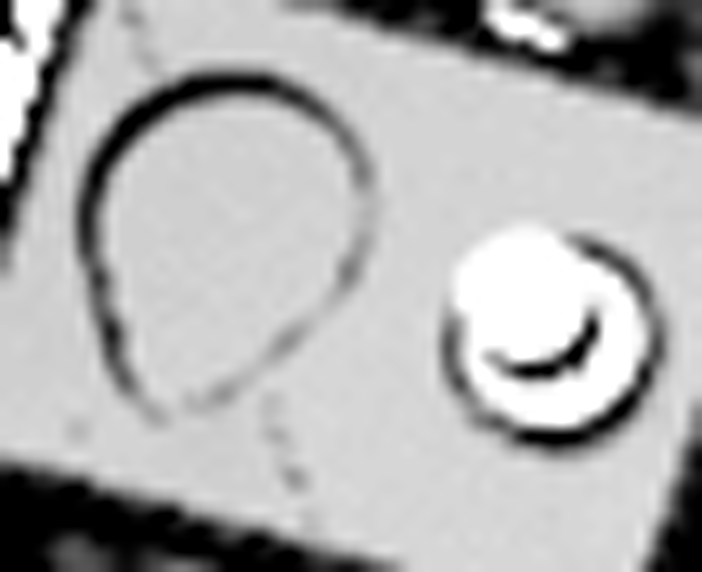

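The close-up shows the whole teardrop mouth clearly, from left (76,220) to top (225,66), right (370,210) and nose (165,416). The round pocket ring is centred near (553,342). I refit with both.

```bash
python3 - <<'E'
from h import *
load("top","pics/top0.npz")
P=crop2px([(79,220),(98,150),(152,91),(215,69),(275,76),(325,110),(360,155),(371,205),(350,270),(285,350),(215,400),(165,416),(125,388),(105,340),(86,270)],158,168,13)
S=np.array(crop2px([(553,342)],158,168,13)[0]);print("small",unproj("top",S,.012)*1e3)
for g in(.0025,.003,.0035):
  for mode in("free","joint"):
    def f(p):
        r=dist("top",tear(p,(.012,),g),P)
        if mode=="joint":
            q=[p[0]+.068*np.sin(p[2]),p[1]-.068*np.cos(p[2]),.012]; r=np.hstack([r,2*(proj("top",[q])[0]-S)])
        return r
    r=least_squares(f,[.606,.27,-.27],diff_step=1e-4,x_scale=[.01,.01,.3]);print(g,mode,r.x[:2]*1e3,np.degrees(r.x[2]),r.fun.round(1))
E
python3 go.py 500 0 185 90
```

```text
small [581.7534568  208.32011924  12.        ]
0.0025 free [606.7392003  271.16845207] -15.010732562424309 [-0.3 -0.1 -0.3 -0.4 -0.4 -0.1 -0.4 -0.5 -0.1 -0.8 -0.2 -0.2 -0.1 -0.5
 -0.5]
0.0025 joint [606.4222874  270.88508377] -21.186662222482163 [-0.4 -0.3 -0.5 -0.6 -0.5 -0.1 -0.3 -0.4  0.1 -0.9 -1.  -0.5  0.6  0.3
 -0.4  0.7 -0.1]
0.003 free [606.72332833 271.15741407] -14.893744275855605 [-0.1  0.1 -0.1 -0.3 -0.2  0.1 -0.2 -0.2  0.1 -0.6  0.  -0.   0.1 -0.3
 -0.3]
0.003 joint [606.40648794 270.8763928 ] -21.171414363313435 [-0.2 -0.1 -0.3 -0.4 -0.3  0.1 -0.1 -0.1  0.3 -0.7 -0.8 -0.3  0.8  0.5
 -0.2  0.7 -0.1]
0.0035 free [606.71858475 271.15454599] -14.749047095295264 [ 0.1  0.3  0.1 -0.1 -0.   0.3  0.  -0.   0.3 -0.4  0.2  0.2  0.3 -0.1
 -0.1]
0.0035 joint [606.40449688 270.8619765 ] -21.184212569993054 [-0.   0.1 -0.1 -0.2 -0.1  0.3  0.1  0.1  0.5 -0.5 -0.6 -0.1  1.   0.7
  0.   0.7 -0.1]
t 8.4 pos [ 578.3 -223.6  178.5] yaw 116.64 w 0.02561369871438121 F [ 1.   0.4 -3.3]
shift [-30.3 234.9  -7.1] rot [-0.1  0.1 26.6]
```

```bash
python3 go.py 606.6 271.1 178 74.3
```

```text
t 8.4 pos [ 578.3 -223.6  178.5] yaw 116.64 w 0.02561369871438121 F [ 1.   0.4 -3.3]
shift [-2.471e+02  4.294e+02 -1.000e-01] rot [-0.1  0.2 42.3]
```

{"method": "send_rows", "body": {
  "commands": [-6,40,-7,0,0,6,255,-12,80,-7,0,0,10,255,-18,120,-7,0,0,14,255,-24,160,-7,0,0,18,255,-30,200,-7,0,0,22,255,-30,235,-7,0,0,26,255,-30,235,-7,0,0,26,255]
}}

```text
time: 9.1
eef_pos: [0.496, 0.0037, 0.1828]
orientation: [[-1.0, -0.011, -0.003], [-0.011, 1.0, 0.001], [0.003, 0.001, -1.0]]
force: [0.5, -0.9, -3.1]
gripper_width: 0.0259
gripper_force: 60.0
```

```bash
python3 go.py 606.6 271.1 170 74.3
```

```text
t 9.1 pos [496.    3.7 182.8] yaw 90.64 w 0.025876566732626293 F [ 0.5 -0.9 -3.1]
shift [-113.6  266.2   12.7] rot [ 0.  -0.2 16.3]
```

{"method": "send_rows", "body": {
  "commands": [-17,40,0,0,0,3,255,-34,80,0,0,0,6,255,-51,120,0,0,0,9,255,-68,160,0,0,0,12,255,-85,200,3,0,0,14,255,-102,240,8,0,0,16.3,255,-113.6,266,13,0,0,16.3,255,-113.6,266,13,0,0,16.3,255,-113.6,266,13,0,0,16.3,255,-113.6,266,13,0,0,16.3,255]
}}

```text
time: 10.1
eef_pos: [0.6091, 0.2667, 0.1702]
orientation: [[-0.963, 0.27, -0.001], [0.27, 0.963, -0.001], [0.001, -0.001, -1.0]]
force: [0.1, -0.0, -3.7]
gripper_width: 0.0258
gripper_force: 60.0
```

```bash
python3 go.py 606.6 271.1 78 74.3
```

```text
t 10.1 pos [609.1 266.7 170.2] yaw 74.32 w 0.025750711142695188 F [ 0.1 -0.  -3.7]
shift [ 3.5  3.6 92.2] rot [-0. -0.  0.]
```

{"method": "send_rows", "body": {
  "commands": [3.5,3.6,15,0,0,0,255,3.5,3.6,40,0,0,0,255,3.5,3.6,65,0,0,0,255,3.5,3.6,80,0,0,0,255,3.5,3.6,85,0,0,0,255,3.5,3.6,85,0,0,0,255,3.5,3.6,85,0,0,0,255]
}}

```text
time: 10.8
eef_pos: [0.6077, 0.2721, 0.0868]
orientation: [[-0.963, 0.27, 0.001], [0.27, 0.963, 0.0], [-0.001, 0.001, -1.0]]
force: [0.1, 0.1, -3.3]
gripper_width: 0.026
gripper_force: 60.0
```

```bash
python3 - <<'E'
from workcell import manip,cams
import cv2,numpy as np
for n in("scene","top"):
    d=cams.get_image(n);np.savez(f"pics/{n}2.npz",**d)
    x,y=(182,130) if n=="scene" else (145,150)
    o=cv2.resize(d["pixels"][y:y+85,x:x+80],None,fx=5,fy=5,interpolation=cv2.INTER_CUBIC)
    a=o if n=="scene" else np.hstack([a,o])
cv2.imwrite("pics/c6.png",a)
E
python3 go.py 606.6 271.1 60 74.3
```

```text
t 10.9 pos [607.6 272.2  86.9] yaw 74.34 w 0.02602091337672495 F [-0.1  0.7 -3.7]
shift [ 0.7 -1.4 26.9] rot [0.1 0.1 0. ]
```

View pics/c6.png

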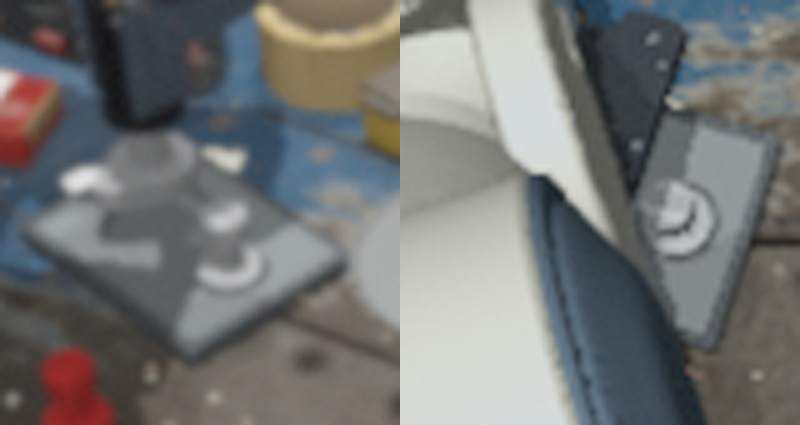

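{"method": "send_rows", "body": {
  "commands": [0,0,0,0,0,0,255,0,0,0,0,0,0,255]
}}

```text
time: 11.1
eef_pos: [0.6072, 0.2722, 0.0862]
orientation: [[-0.963, 0.27, 0.001], [0.27, 0.963, 0.0], [-0.001, 0.0, -1.0]]
force: [0.1, -0.3, -3.4]
gripper_width: 0.0255
gripper_force: 60.0
```

```bash
for i in 1 2; do python3 go.py 606.6 271.1 60 74.3; done; python3 - <<'E'
from h import *
load("scene","pics/scene2.npz")
from h import *
im=cv2.resize(D["scene"]["pixels"][145:185,185:245],None,fx=12,fy=12,interpolation=cv2.INTER_CUBIC)
im=cv2.convertScaleAbs(im,alpha=1.5,beta=-60)
for P,c in((tear([.6072,.2717,np.radians(-15.7)],(.031,)),(0,0,255)),(tear([.6066,.2711,np.radians(-15.7)],(.012,),.0025),(0,255,0))):
    cv2.polylines(im,[np.int32(((proj("scene",P)-[185,145])+.5)*12-.5)],True,c,1)
cv2.imwrite("pics/c7.png",im)
E
```

```text
t 11.1 pos [607.2 272.2  86.2] yaw 74.34 w 0.025529806875516987 F [ 0.1 -0.3 -3.4]
shift [ 0.3 -1.2 26.2] rot [0. 0. 0.]
t 11.1 pos [607.2 272.2  86.2] yaw 74.34 w 0.025529806875516987 F [ 0.1 -0.3 -3.4]
shift [ 0.3 -1.2 26.2] rot [0. 0. 0.]
```

View pics/c7.png

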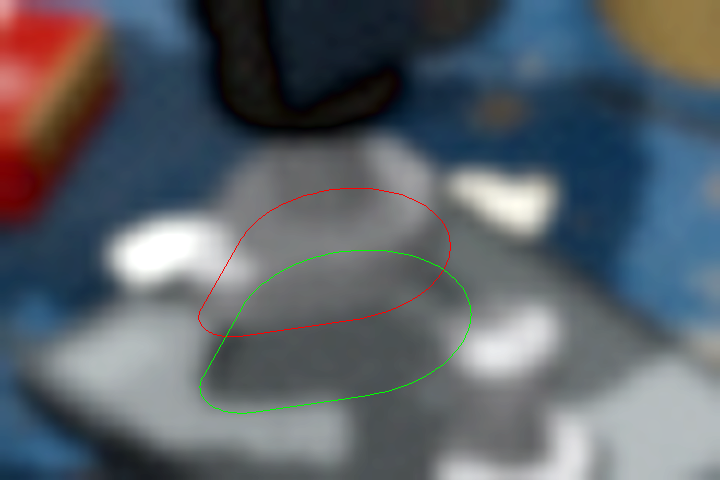

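The green outline matches the pocket arc seen earlier in the scene view ((213.6,165.6), (222.6,167.6)). The foot sits about 1 mm too far toward +y. I correct that and lower it while watching the force.

{"method": "send_rows", "body": {
  "commands": [0.3,-1.1,5,0,0,0,255,0.3,-1.1,9,0,0,0,255,0.3,-1.1,12,0,0,0,255,0.3,-1.1,15,0,0,0,255,0.3,-1.1,17,0,0,0,255,0.3,-1.1,18.5,0,0,0,255,0.3,-1.1,20,0,0,0,255,0.3,-1.1,20,0,0,0,255]
}}

```text
time: 11.9
eef_pos: [0.6063, 0.2711, 0.0656]
orientation: [[-0.963, 0.27, -0.0], [0.27, 0.963, -0.0], [0.0, -0.0, -1.0]]
force: [0.5, 0.4, -3.1]
gripper_width: 0.0256
gripper_force: 60.0
```

```bash
python3 go.py 606.6 271.1 60 74.3; python3 -c "
from workcell import manip;print(manip.state()['moment'])"
```

```text
t 11.9 pos [606.3 271.1  65.6] yaw 74.34 w 0.02560343917135761 F [ 0.5  0.4 -3.1]
shift [-0.2  0.1  5.6] rot [-0. -0.  0.]
[-0.02394431  0.01662436  0.02405629]
```

No contact, and the foot is already below the rim. I continue to the floor.

{"method": "send_rows", "body": {
  "commands": [0,0,1.5,0,0,0,255,0,0,3,0,0,0,255,0,0,4.5,0,0,0,255,0,0,5.5,0,0,0,255,0,0,6,0,0,0,255,0,0,6.3,0,0,0,255,0,0,6.3,0,0,0,255]
}}

```text
time: 12.6
eef_pos: [0.6064, 0.2711, 0.0597]
orientation: [[-0.963, 0.27, 0.0], [0.27, 0.963, -0.0], [-0.0, -0.0, -1.0]]
force: [-1.3, -0.6, 4.0]
gripper_width: 0.0255
gripper_force: 60.0
```

{"method": "send_rows", "body": {
  "commands": [0,0,0,0,0,0,95,0,0,0,0,0,0,95,0,0,0,0,0,0,95,0,0,0,0,0,0,95,0,0,0,0,0,0,95,0,0,0,0,0,0,95],
  "newtons": 10
}}

```text
time: 13.2
eef_pos: [0.6064, 0.2711, 0.0594]
orientation: [[-0.963, 0.27, 0.0], [0.27, 0.963, -0.0], [-0.0, -0.0, -1.0]]
force: [0.3, -0.1, -0.5]
gripper_width: 0.0572
gripper_force: 0.0
```

{"method": "send_rows", "body": {
  "commands": [0,0,-15,0,0,0,95,0,0,-45,0,0,0,95,0,0,-90,0,0,0,95,0,0,-130,0,0,0,95,0,0,-130,0,0,0,95,10,-45,-130,0,0,0,95,20,-90,-130,0,0,0,95,30,-135,-130,0,0,0,95,40,-180,-130,0,0,0,95,50,-225,-130,0,0,0,95,60,-270,-130,0,0,0,95,60,-300,-130,0,0,0,95,60,-300,-130,0,0,0,95,60,-300,-130,0,0,0,95]
}}

```text
time: 14.6
eef_pos: [0.4678, -0.002, 0.1901]
orientation: [[-0.962, 0.272, 0.001], [0.272, 0.962, 0.0], [-0.001, 0.0, -1.0]]
force: [0.4, -0.3, -0.2]
gripper_width: 0.0573
gripper_force: 0.0
```

```bash
python3 - <<'E'
from workcell import manip,cams
import cv2,numpy as np
for n in("scene","top"):
    d=cams.get_image(n)["pixels"];cv2.imwrite(f"pics/{n}3.png",d)
    r=lambda x,y:cv2.resize(d[y:y+60,x:x+80],None,fx=5,fy=5,interpolation=cv2.INTER_CUBIC)
    p=[(182,140),(345,205)] if n=="scene" else [(148,160),(340,165)]
    c=np.vstack([r(*q) for q in p]);a=c if n=="scene" else np.hstack([a,c])
cv2.imwrite("pics/c8.png",a)
s=manip.state();print(s["time"],s["eef_pos"],s["force"])
E
```

```text
14.7 [ 0.46806651 -0.00102381  0.18975437] [ 0.80941367 -0.53350974 -0.01168123]
```

View pics/c8.png

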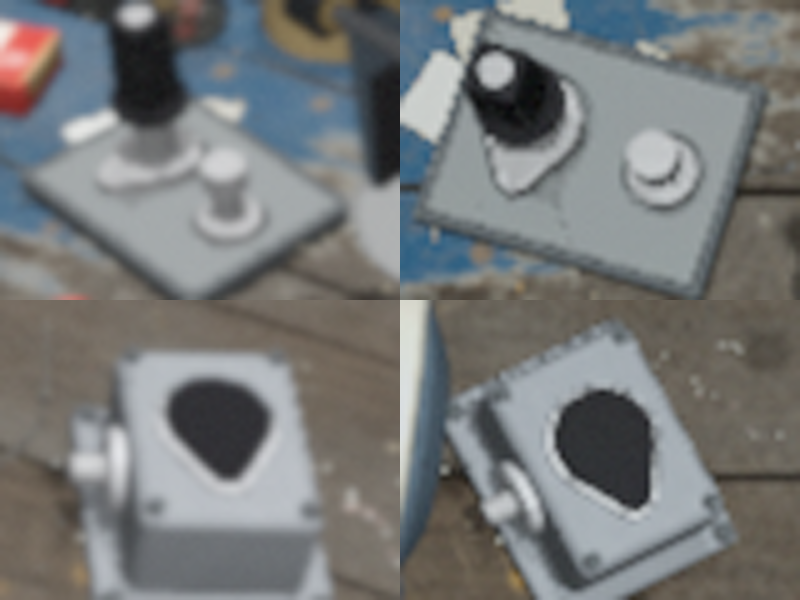

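The tool stands upright in the teardrop cut-out, the small tool is still in its pocket, and the cap looks lower: its nose in the scene view moved from row 238.5 to about 240.6. I check the cap's height numerically before signing off.

```bash
python3 - <<'E'
from h import *
from workcell import manip
load("scene","pics/scene0.npz");k=dict(D["scene"])
c0=np.mean(blob("scene",(388,229),100),0);D["scene"]=dict(k,pixels=cv2.imread("pics/scene3.png"));c1=np.mean(blob("scene",(388,229),100),0)
a,b=proj("scene",[[.57,-.226,.075],[.57,-.226,.068]]);print("seen",c1-c0,"expected",b-a)
if (c1-c0)[1]>.75*(b-a)[1]: print(manip.sign_off())
E
```

```text
seen [-0.3925      1.95756944] expected [-0.54232258  2.24244284]
the job is handed in; nothing more can be done
None
```

I pressed the end cap home with the seating tool and set the tool flat on the floor of its teardrop cut-out before letting go; the small round tool is still in its pocket. The cap's drop was confirmed only by camera (1.96 px seen, 2.24 px expected). I did not re-check the tin, weight and relay. The job was handed in at about 15 s, and no verdict came back.

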